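# Reset the gap of a bench rolling mill and lock it

## Robot

A 7-joint arm with a two-finger parallel gripper is mounted at the origin on the work surface. World frame = base frame: x ahead of the robot, y to its left, z up, the work surface at z = 0. Lengths are in m, angles in rad, forces in N, time in s.
With the tool pointing down it reaches from about 0.4 to 0.875 m from the base axis. Payload 6.5 kg.
Tool frame: the origin (TCP) lies midway between the tips of the shut fingers; the grasp point (between the pads) lies 19 mm behind it; z points along the fingers, y is the line along which they close (so a half turn about z gives the same grasp; the last joint's range is limited). The gripper opens to 85 mm and grips with 20 to 120 N. Pads are 22 mm wide; open, the fingers measure 114 mm over their backs; the gripper's body (76 mm by 85 mm) begins 54 mm behind the grasp point. The pads swing forward as they close: fully open they stand 13 mm farther back than shut.
Start: joints at [1.134, 0.536, -0.004, 1.538, 0.003, 1.067, -0.071], TCP at [0.236, -0.606, 0.231] pointing down, gripper open.
Joint ranges: [-2.7, 2.7], [-0.37, 2.16], [-1.27, 1.26], [0.24, 2.4], [-1.31, 4.45], [0.19, 1.91], [-2.76, 2.76]. Speed limits (rad/s): [2.39, 2.39, 3.14, 3.14, 3.14, 3.14, 3.14].

## Interface

Orientations are given as a rotation vector (axis times angle).
In Python, from bench import bot gives the robot as it stands.
- The arm moves only by the tool drive_effector, called after "Call:" as a command line: name --argument value ..., lists and objects as JSON in quotes. Schema: {"type":"object","properties":{"increments":{"type":"string"},"only":{"type":"string"},"quiet":{"type":"boolean"},"lines":{"type":"string"}},"required":["increments"],"additionalProperties":false}. increments is a string of 1 to 20 rows, one to a line, with the numbers parted by spaces; each row has 7 numbers: dx, dy, dz in units of 25 mm, then a rotation vector rx, ry, rz in rad, then the finger opening in m; each row is the pose to reach, as a shift and turn from the pose commanded when the call began, along the tool's axes at that moment; what a row does not reach only later rows make up. A row lasts 1/8 s, in which the tool goes at most 0.0625 m and 0.188 rad, less where a joint would pass 70% of its speed; a pose out of reach is approached as far as the arm can. The fingers move at their own pace and stop on an object; the grip force is fixed at half the most. Time passes only in rows, so rows that do not move let the fingers close. The tool returns the time, the measured TCP pose, the force, the opening and the grip force at its end. only (a regular expression) keeps the lines of the reply that match it, lines (a string "A,B") keeps lines A to B, and quiet returns only ok. Input that does not fit is refused with a message, and nothing moves.
- bot.get_obs(): the state, without advancing time (a new reading comes with each control period).
- bot.get_image(name): name is "side" or "top" or "wrist"; returns a dict with "pixels" (420x560x3 uint8, blue, green, red), "camera_matrix" (3x3 intrinsics, pixels), "camera_from_world" (4x4, takes a point from world to camera coordinates). Camera axes: x right, y down, z forward; pixel columns grow to the right and rows downward; lengths in m; the calibration is good to about 2 mm. A picture is of the moment at which its call begins. There is no depth.
- bot.hand_in(): hands the job in; it is judged then, once.
The state is a dict: "time": time; "q": joint angles; "dq": joint speeds; "effort": joint torques, N m; "tool_pos": TCP position; "eef_rot": TCP orientation; "wrist_force": force on the tool from outside, world axes, zero at the start; "wrist_torque": the same for the moment, N m; "width": finger opening in m; "finger_force": force on a finger pad.
Only numpy, scipy, OpenCV 4.12 (cv2) and the standard library are available. Lean on these libraries where they do the work, as an engineer would, in place of code of your own. Each camera call takes 0.05 s, during which the arm holds its last target. There are 200 camera calls.

## Task

The roll gap of the little green rolling mill has to be changed: swing the lever of the lock ring away from its stop pin to slacken the ring, turn the screw by its T-bar until the pointer lines up with the marker clamped on the dial, then swing the lever fully back to its stop to lock the screw there. Do not shift the marker, and leave everything else on the bench where it is.

Things in the scene. Friction and masses are not known exactly. Their poses are not given: they have to be found in the camera images.
- mill: small green bench rolling mill, fixed, base 210 x 130 mm, top block at 160 mm. Origin on the bench under the vertical axis about which screw, lock ring and marker all turn; x points from the axis to the middle of the dial, z up. The dial is a grey sector, 47 to 91 mm from the axis, 75 deg either side of +x, its face 199 mm above the bench. Highest: the screw's hub, 232 mm
- lock_ring (a joint): angle (rad) of the steel lock ring's lever; plus is counter-clockwise from above and loosens. 0 = tight (lever at its stop pin, a hard stop), 1.1 = fully slack. The lever points to mill angle 2.44 + this value (counter-clockwise from the mill's +x). Tight, it clamps the screw (slips only over 20 N); the screw is free from about 0.5 on. It takes 2 to 4 N at the post and stays where left
- lever_post (a point): centre of the top of the black upright post on the lock ring's lever: 14 mm in diameter, 160 to 205 mm above the bench, 92 mm from the axis; push it from either side or pinch it from above. The lever is a 10 mm rod centred 167 mm above the bench; its stop pin, 8 mm in diameter, stands 50 mm from the axis, up to 172 mm
- gap_screw (a joint): angle (rad) of the gap screw, plus is counter-clockwise from above, 0 = pointer along the mill's +x, stops at -1.3 and 1.3. The pointer is at mill angle = this value, the ball end on the other side of the axis. With the ring slack it takes about 2 N at the end of the T-bar and stays where left; it starts clockwise of the marker
- ball_end (a point): centre of the ball (18 mm in diameter) on the end of the T-bar away from the pointer, 52 mm from the axis, 220 mm above the bench. The T-bar is a straight round bar 12 mm in diameter at that height across the axis, from the ball to 52 mm on the pointer side, through a hub 34 mm in diameter; push it sideways or pinch it from above
- pointer_tip (a point): tip of the pointer, a thin flat upright blade (4 mm wide) at the end of the T-bar away from the ball, 67 mm from the axis, 216 mm above the bench; its x axis points along the T-bar from ball to pointer
- marker (a joint): angle in rad of the marker on the dial, counter-clockwise from above is plus, in the same sense as gap_screw: the pointer lines up with the marker when the two values are equal. The marker is clamped stiffly and must not be shifted
- marker_nib (a point): inner end of the marker's nib, 69 mm from the axis, 203 mm above the bench. The marker is a dark steel block 14 x 10 x 14 mm on the outer rim of the dial (79 to 93 mm from the axis, top at 213 mm) with a 4 mm wide nib pointing inward; its x axis points from the mill's axis outward
- strip: brass strip 22 x 75 x 4 mm lying on the front of the mill's base; bystander, origin under its centre
- crank: the mill's crank, taken off, lying on the bench: 150 mm flat steel arm with an 80 mm tall upright wooden handle; bystander, origin under the middle of the arm
- hammer: hammer lying on the bench; bystander
- cup: small steel cup, 60 mm across, 50 mm tall; bystander, origin under its centre
- dapping_block: 50 mm steel cube with round dimples; bystander, origin under its centre
- file: file with a wooden handle, about 290 mm long, lying on the bench; bystander
- bangle: copper bangle, 66 mm across, 12 mm tall, lying on the bench; bystander

How it is judged:
By the outcome, as a careful person would: the job done as asked, in the order asked, and still so for the second after the job is handed in, with the robot touching nothing.
It also fails if it takes over 69 s, if anything falls off the work surface, if the arm or the gripper's body presses on something with over 40 N, if the wrist force passes 120 N, or if a joint passes its speed limit or range.

## Working session

There is one attempt and no reset: what is moved stays moved. The work goes in short steps, Python scripts to look and compute and a tool call to move; the robot and the scene stay as the last step left them, time stands still between calls to the robot, and variables do not carry over. Pictures are saved under pics/ and viewed, at most 10 in all, crops included, and the job is handed in when it is done.

```bash
ls; mkdir -p pics; cat > h.py <<'E'
import numpy as np,cv2
from bench import bot
from scipy.spatial.transform import Rotation as R
def img(n,f=None):
    d=bot.get_image(n)
    if f: cv2.imwrite('pics/'+f,d['pixels'])
    return d
def ray(d,u,v,z):
    K=np.array(d['camera_matrix']);T=np.array(d['camera_from_world'])
    Rm=T[:3,:3];o=-Rm.T@T[:3,3];r=Rm.T@np.linalg.inv(K)@[u,v,1]
    return o+r*(z-o[2])/r[2]
def proj(d,p):
    K=np.array(d['camera_matrix']);T=np.array(d['camera_from_world'])
    c=K@(T[:3,:3]@np.array(p)+T[:3,3]);return c[:2]/c[2]
E
python3 - <<'E'
from h import *
a=img('top','top.png');b=img('side','side.png')
import pickle;pickle.dump((a,b),open('a.pkl','wb'))
for d in(a,b):
    T=np.array(d['camera_from_world']);print((-T[:3,:3].T@T[:3,3]).round(3),np.array(d['camera_matrix'])[0,0])
o=bot.get_obs();print({k:np.round(v,3) for k,v in o.items()})
print(R.from_rotvec(o['eef_rot']).as_matrix().round(3))
E
```

```text
bench.py
pics
[0.541 0.066 1.152] 452.43190368871154
[0.568 1.05  0.842] 455.67404199783084
{'time': np.float64(0.1), 'q': array([ 1.134,  0.537, -0.004,  1.539,  0.003,  1.067, -0.071]), 'dq': array([ 0.001, -0.001,  0.   , -0.001,  0.   , -0.001,  0.002]), 'effort': array([ 3.0000e-03, -5.8457e+01,  1.0520e+00, -2.5978e+01,  1.3000e-02,
        5.0000e-03, -0.0000e+00]), 'tool_pos': array([ 0.235, -0.605,  0.23 ]), 'eef_rot': array([-3.086e+00, -5.790e-01,  1.000e-03]), 'wrist_force': array([-0.853, -0.2  , -0.418]), 'wrist_torque': array([ 0.009, -0.007,  0.044]), 'finger_force': np.float64(0.0), 'width': np.float64(0.085)}
[[ 0.932  0.362 -0.001]
 [ 0.362 -0.932  0.001]
 [-0.    -0.002 -1.   ]]
```

View pics/top.png

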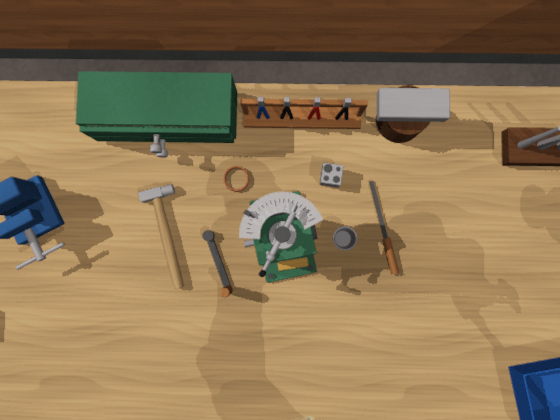

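View pics/side.png

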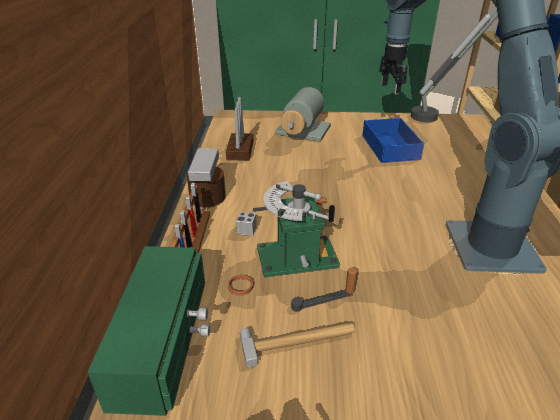

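The top view shows the mill at about (283,235), with the dial arc above it towards the upper left. A dark knob sits at (263,273) and a dark marker candidate at (250,212). I'll enlarge both views.

```bash
python3 - <<'E'
from h import *
import pickle;a,b=pickle.load(open('a.pkl','rb'))
c=cv2.resize(a['pixels'][180:290,225:345],None,fx=5,fy=5,interpolation=cv2.INTER_CUBIC)
e=cv2.resize(b['pixels'][170:280,250:350],None,fx=5,fy=5,interpolation=cv2.INTER_CUBIC)
cv2.imwrite('pics/c1.png',c);cv2.imwrite('pics/c2.png',e)
E
```

```text
(no output)
```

View pics/c1.png

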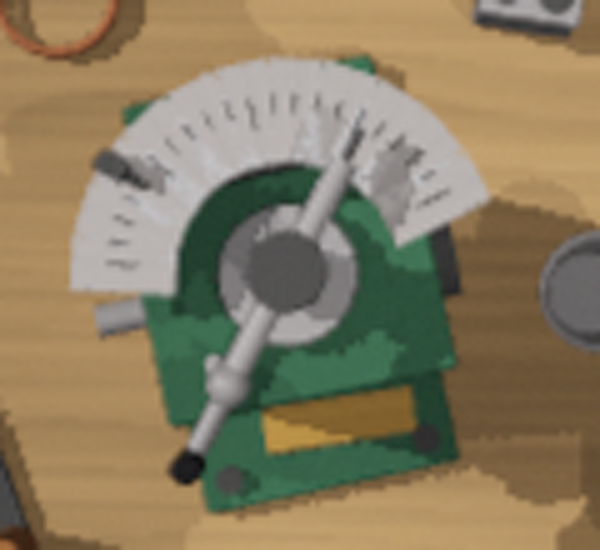

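View pics/c2.png

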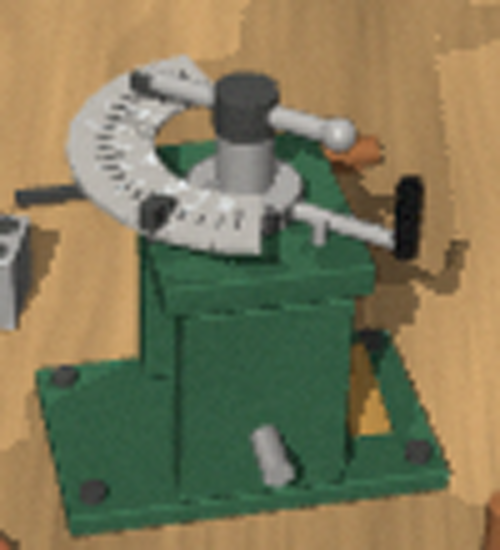

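The top crop gives, at full scale, the hub top at about (282,234), the ball at (270,255.6), the post top at (262,273), the pointer tip at (296,204.6) and the marker from (246,212) to (257,216.5). In the side crop the ball is at (317,196) and the post top at (331,206). The lever lies nearly below the T-bar, on the ball's side.

```bash
cat >> h.py <<'E'
def tri(da,ua,db,ub):
    A=[];
    P=[np.array(d['camera_matrix'])@np.array(d['camera_from_world'])[:3] for d in(da,db)]
    X=cv2.triangulatePoints(P[0],P[1],np.array(ua,float),np.array(ub,float))[:,0];return X[:3]/X[3]
E
python3 - <<'E'
from h import *
import pickle;a,b=pickle.load(open('a.pkl','rb'))
f=lambda x,y:((x+.5)/5-.5+225,(y+.5)/5-.5+180)
g=lambda x,y:((x+.5)/5-.5+250,(y+.5)/5-.5+170)
P={k:ray(a,*f(*p[:2]),p[2]) for k,p in dict(hub=(288,271,.232),ball=(227,381,.22),post=(185,466,.205),tip=(357,125,.216),mark_out=(98,160,.213),mark=(112,164,.213),nib=(160,184,.203),eL=(73,290,.199),eR=(489,198,.199),iL=(177,292,.199),iR=(400,246,.199)).items()}
for k,p in P.items():
    v=p-P['hub'];print(k,p.round(4),'r',np.hypot(*v[:2]).round(4),'ang',np.degrees(np.arctan2(v[1],v[0])).round(1))
print('tri ball',tri(a,f(227,381),b,g(338,133)).round(4),'post',tri(a,f(185,466),b,g(408,182)).round(4),'hub',tri(a,f(288,271),b,g(246,92)).round(4))
# dial fan: circle fit via mask
hs=cv2.cvtColor(a['pixels'],cv2.COLOR_BGR2HSV);m=((hs[...,1]<40)&(hs[...,2]>140)).astype('uint8');
n,l,s,c=cv2.connectedComponentsWithStats(m[180:290,225:345]);i=1+s[1:,4].argmax();print(s[i],c[i])
ys,xs=np.where(l==i);q=np.array([ray(a,x+225,y+180,.199)[:2] for x,y in zip(xs,ys)])-P['hub'][:2]
r=np.hypot(*q.T);t=np.degrees(np.arctan2(q[:,1],q[:,0]));k=(r>.055)&(r<.09)
print('r max',np.percentile(r,99),'ang',np.percentile(t[k],[.5,99.5]),np.mean(np.percentile(t[k],[.5,99.5])))
E
```

```text
hub [0.565  0.0724 0.232 ] r 0.0 ang 0.0
ball [0.5198 0.0967 0.22  ] r 0.0514 ang 151.7
post [0.484  0.1141 0.205 ] r 0.0912 ang 152.8
tip [0.6265 0.0448 0.216 ] r 0.0674 ang -24.1
mark_out [0.6104 0.1525 0.213 ] r 0.0921 ang 60.5
mark [0.6089 0.1466 0.213 ] r 0.0862 ang 59.4
nib [0.6015 0.127  0.203 ] r 0.0657 ang 56.3
eL [0.5564 0.1631 0.199 ] r 0.0911 ang 95.5
eR [ 0.598  -0.0116  0.199 ] r 0.0902 ang -68.5
iL [0.5563 0.1192 0.199 ] r 0.0476 ang 100.6
iR [0.5772 0.0256 0.199 ] r 0.0483 ang -75.4
tri ball [0.5187 0.0967 0.2227] post [0.4833 0.1141 0.2061] hub [0.5644 0.0724 0.2301]
[  14   12   84   47 1897] [52.25197681 32.14812862]
r max 0.09080522695723092 ang [-70.06080185  96.29126192] 13.115230037365244
```

The radii and heights agree with the specification. The mill's yaw is about 13°, the lever is at 152.8° (tight), the pointer at about -26° and the marker at about 59°. My plan is to cage the post between part-open fingers, with the tool's y axis tangential, and swing it.

```bash
cat >> h.py <<'E'
C=np.array([.565,.0724])
def rows(wps):
    "wps: (x,y,z,yaw_deg of tool x) -> tool-axis shifts from the present pose"
    o=bot.get_obs();M=R.from_rotvec(o['eef_rot']);x0=np.degrees(np.arctan2(*M.as_matrix()[[1,0],0]))
    for x,y,z,w in wps:
        d=M.inv().apply(np.array([x,y,z])-o['tool_pos'])
        T=R.from_euler('z',w,degrees=True)*R.from_euler('x',180,degrees=True)
        print(d.round(4),(M.inv()*T).as_rotvec().round(3))
def pol(r,a,z,w=None):
    t=np.radians(a);return (C[0]+r*np.cos(t),C[1]+r*np.sin(t),z,(a+180 if w is None else w))
E
python3 -c "
from h import *
rows([(.3,-.55,.33,21),(.5,-.3,.33,0),pol(.092,152.8,.33,-27.2)])"
```

```text
[ 0.0803 -0.0283 -0.0995] [-0.002  0.     0.004]
[ 0.3573 -0.1888 -0.0993] [-0.001  0.     0.371]
[ 0.4919 -0.5812 -0.0987] [-0.001  0.001  0.846]
```

Careful with the scale: shifts go in units of 25 mm. That gives: -0.581 m is -23.24, 0.492 m is 19.68.

Call:
drive_effector --increments "1.2 -0.4 -2.4 0 0 0 0.03\n3.2 -1.2 -3.94 0 0 0 0.03\n14.28 -7.56 -3.94 0 0 0.37 0.03\n14.28 -7.56 -3.94 0 0 0.37 0.03\n14.28 -7.56 -3.94 0 0 0.37 0.03\n14.28 -7.56 -3.94 0 0 0.37 0.03\n14.28 -7.56 -3.94 0 0 0.37 0.03\n14.28 -7.56 -3.94 0 0 0.37 0.03\n19.68 -23.24 -3.94 0 0 0.846 0.03\n19.68 -23.24 -3.94 0 0 0.846 0.03\n19.68 -23.24 -3.94 0 0 0.846 0.03\n19.68 -23.24 -3.94 0 0 0.846 0.03\n19.68 -23.24 -3.94 0 0 0.846 0.03\n19.68 -23.24 -3.94 0 0 0.846 0.03\n19.68 -23.24 -3.94 0 0 0.846 0.03\n19.68 -23.24 -3.94 0 0 0.846 0.03\n19.68 -23.24 -3.94 0 0 0.846 0.03\n19.68 -23.24 -3.94 0 0 0.846 0.03"

```text
time: 2.35
tool_pos: [0.4838, 0.112, 0.3296]
eef_rot: [3.051, -0.744, -0.0]
wrist_force: [1.1, -0.0, -0.1]
width: 0.03
finger_force: 0.0
```

```bash
python3 -c "
from h import *
rows([pol(.092,152.8,.33,-27.2),pol(.092,152.8,.172,-27.2)]);img('wrist','w1.png')"
```

```text
[-0.0017 -0.0019 -0.0004] [ 0.001 -0.    -0.004]
[-0.0017 -0.002   0.1576] [ 0.001 -0.    -0.004]
```

View pics/w1.png

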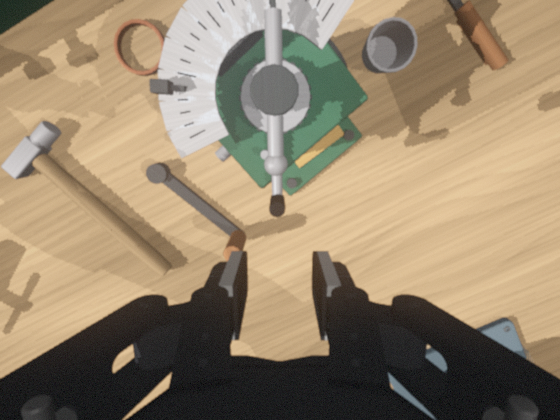

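The wrist view shows the post top at about (277,205), lined up with the mid-finger column at 280. The stop pin is just left of the ball, at (264,155). I'll descend and then work out the arc.

Converted, 0.157 m is 6.28, 0.14 m is 5.6.

Call:
drive_effector --increments "-0.068 -0.08 2 0 0 0 0.03\n-0.068 -0.08 4 0 0 0 0.03\n-0.068 -0.08 5.6 0 0 0 0.03\n-0.068 -0.08 6.28 0 0 0 0.03\n-0.068 -0.08 6.28 0 0 0 0.03"

```text
time: 3.02
tool_pos: [0.4822, 0.1153, 0.1717]
eef_rot: [3.051, -0.741, -0.004]
wrist_force: [1.1, 0.5, 0.3]
width: 0.0302
finger_force: 0.0
```

```bash
python3 -c "
from h import *
rows([pol(.092,a,.172) for a in (160,168,176,184,192,200,208,204)])"
```

```text
[ 0.002   0.0118 -0.0003] [ 0.002  0.002 -0.128]
[ 0.0045  0.0244 -0.0003] [ 0.002  0.002 -0.267]
[ 0.0088  0.0365 -0.0003] [ 0.002  0.002 -0.407]
[ 0.0147  0.0479 -0.0002] [ 0.002  0.003 -0.546]
[ 0.0221  0.0584 -0.0002] [ 0.001  0.003 -0.686]
[ 0.0309  0.0678 -0.0002] [ 0.001  0.003 -0.826]
[ 0.0409  0.0758 -0.0002] [ 0.001  0.003 -0.965]
[ 0.0358  0.0719 -0.0002] [ 0.001  0.003 -0.896]
```

Converted, 0.076 m is 3.04, 0.072 m is 2.88.

Call:
drive_effector --increments "0.08 0.48 0 0 0 -0.13 0.03\n0.18 0.98 0 0 0 -0.267 0.03\n0.36 1.46 0 0 0 -0.407 0.03\n0.588 1.92 0 0 0 -0.546 0.03\n0.88 2.336 0 0 0 -0.686 0.03\n1.24 2.72 0 0 0 -0.826 0.03\n1.64 3.04 0 0 0 -0.965 0.03\n1.64 3.04 0 0 0 -0.965 0.03\n1.44 2.88 0 0 0 -0.9 0.03\n1.44 2.88 0 0 0 -0.9 0.03"

```text
time: 4.28
tool_pos: [0.4821, 0.0365, 0.1734]
eef_rot: [3.071, 0.66, 0.001]
wrist_force: [0.3, -0.8, 0.0]
width: 0.0299
finger_force: 0.0
```

```bash
python3 -c "
from h import *
o=bot.get_obs();x,y,z=o['tool_pos']
w=np.degrees(np.arctan2(*R.from_rotvec(o['eef_rot']).as_matrix()[[1,0],0]))
rows([(x,y,.31,w),pol(.052,153.5,.31,-26.5)])"
```

```text
[ 1.000e-04  1.000e-04 -1.366e-01] [ 0.001 -0.001 -0.   ]
[ 0.0575 -0.0389 -0.1366] [ 0.    -0.001  0.886]
```

Converted, -0.136 m is -5.44, -0.1 m is -4.

Call:
drive_effector --increments "0 0 -2 0 0 0 0.04\n0 0 -4 0 0 0 0.04\n0 0 -5.44 0 0 0 0.04\n1.2 -0.8 -5.44 0 0 0.44 0.04\n2.3 -1.56 -5.44 0 0 0.88 0.04\n2.3 -1.56 -5.44 0 0 0.88 0.04\n2.3 -1.56 -5.44 0 0 0.88 0.04\n2.3 -1.56 -5.44 0 0 0.88 0.04"

```text
time: 5.28
tool_pos: [0.5183, 0.0953, 0.3091]
eef_rot: [3.059, -0.716, 0.0]
wrist_force: [-0.2, 0.0, 0.1]
width: 0.0402
finger_force: 0.0
```

```bash
python3 -c "
from h import *
d=img('wrist','w2.png');print(proj(d,(*C,.232)),proj(d,pol(.052,153,.22)[:3]),proj(d,pol(.092,203,.205)[:3]),proj(d,pol(.086,59.4,.213)[:3]),proj(d,pol(.067,-26,.216)[:3]))
rows([pol(.052,153.5,.209,-26.5)])"
```

```text
[278.21245029 147.18741572] [277.53144743 218.86562222] [368.1469633  223.36717333] [156.19694591 136.22412831] [277.55970697  40.01403232]
[-0.     -0.0003  0.1001] [ 0.    -0.    -0.002]
```

View pics/w2.png

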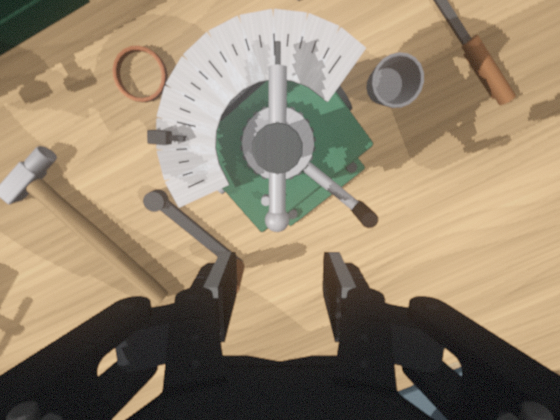

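The wrist view shows the lever swung to its post at (368,213), i.e. slack. The ball is at (276,219), the pointer at (277,44), and the marker block at (159,137) with its nib running to about (187,139). All of them match the predicted projections. Next I'll descend on the ball and pinch it.

Converted, 0.1 m is 4, 0.09 m is 3.6.

Call:
drive_effector --increments "0 0 2 0 0 0 0.04\n0 0 3.6 0 0 0 0.04\n0 0 4 0 0 0 0.04\n0 0 4 0 0 0 0.0\n0 0 4 0 0 0 0.0\n0 0 4 0 0 0 0.0\n0 0 4 0 0 0 0.0"

```text
time: 6.2
tool_pos: [0.5192, 0.0959, 0.2101]
eef_rot: [-3.059, 0.708, -0.003]
wrist_force: [-1.2, 1.5, 4.4]
width: 0.014
finger_force: 58.9
```

```bash
python3 -c "
from h import *
import pickle
d=img('wrist','w3.png')
for p in ((159,137,.213),):
  pass
rows([pol(.052,a,.209) for a in (163,173,183,193,203,213,223,230)])"
```

```text
[0.0002 0.0092 0.001 ] [-0.002 -0.002 -0.158]
[0.0024 0.018  0.001 ] [-0.001 -0.002 -0.333]
[0.0061 0.0263 0.001 ] [-0.001 -0.002 -0.507]
[0.0112 0.0338 0.001 ] [-0.001 -0.002 -0.682]
[0.0175 0.0403 0.001 ] [-0.001 -0.002 -0.856]
[0.0248 0.0456 0.001 ] [-1.000e-03 -2.000e-03 -1.031e+00]
[0.033  0.0496 0.001 ] [-1.000e-03 -2.000e-03 -1.205e+00]
[0.039  0.0515 0.001 ] [-0.    -0.002 -1.327]
```

Converted, 0.0515 m is 2.06, 0.0496 m is 1.984.

Call:
drive_effector --increments "0.008 0.368 0 0 0 -0.158 0\n0.096 0.72 0 0 0 -0.333 0\n0.244 1.052 0 0 0 -0.507 0\n0.448 1.352 0 0 0 -0.682 0\n0.7 1.612 0 0 0 -0.856 0\n0.992 1.824 0 0 0 -1.031 0\n1.32 1.984 0 0 0 -1.205 0\n1.56 2.06 0 0 0 -1.327 0\n1.56 2.06 0 0 0 -1.327 0\n1.56 2.06 0 0 0 -1.327 0"

```text
time: 7.5
tool_pos: [0.5333, 0.035, 0.2101]
eef_rot: [-2.845, -1.329, -0.012]
wrist_force: [4.7, 7.0, 0.5]
width: 0.014
finger_force: 58.8
```

```bash
python3 - <<'E'
from h import *
d=img('wrist');a=img('top');c=a['pixels'][180:290,225:345]
c=cv2.resize(c,None,fx=3.3,fy=3.6)
cv2.imwrite('pics/w4.png',np.hstack([d['pixels'][:396,:400],c[:396]]))
import pickle;pickle.dump((d,a),open('b.pkl','wb'))
print(proj(d,pol(.086,59.4,.213)[:3]),proj(d,pol(.067,50,.216)[:3]))
E
```

```text
[238.78645521 -76.67579275] [278.36634686 -22.56801367]
```

View pics/w4.png

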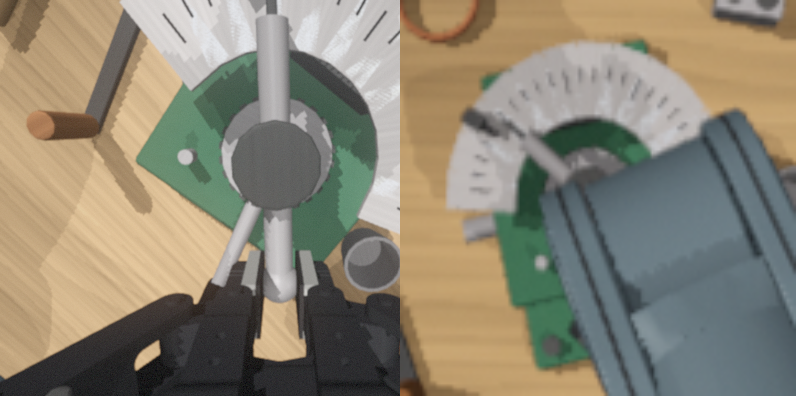

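The pointer is now near the marker, which appears at crop (480,122) in the top view with the pointer just short of it. I'll release, rise and measure both from a clear wrist view.

Call:
drive_effector --increments "0 0 0 0 0 0 0.03\n0 0 0 0 0 0 0.04\n0 0 0 0 0 0 0.04\n0 0 -2 0 0 0 0.04\n0 0 -4 0 0 0 0.04\n-0.8 0 -4 0 0 0 0.04\n-0.8 0 -4 0 0 0 0.04\n-0.8 0 -4 0 0 0 0.04"

```text
time: 8.6
tool_pos: [0.5177, 0.0167, 0.3082]
eef_rot: [-2.847, -1.326, 0.001]
wrist_force: [0.4, -0.1, 0.4]
width: 0.0398
finger_force: 0.0
```

```bash
python3 - <<'E'
from h import *
d=img('wrist')
import pickle;pickle.dump(d,open('c.pkl','wb'))
u,v=proj(d,pol(.075,55,.21)[:3]).astype(int);print(u,v,proj(d,(*C,.232)))
x0=max(u-60,0);y0=max(v-40,0);print(x0,y0)
cv2.imwrite('pics/w5.png',cv2.resize(d['pixels'][y0:y0+100,x0:x0+130],None,fx=6,fy=6,interpolation=cv2.INTER_CUBIC))
E
```

```text
268 -9 [278.93921345 111.65456523]
208 0
```

View pics/w5.png

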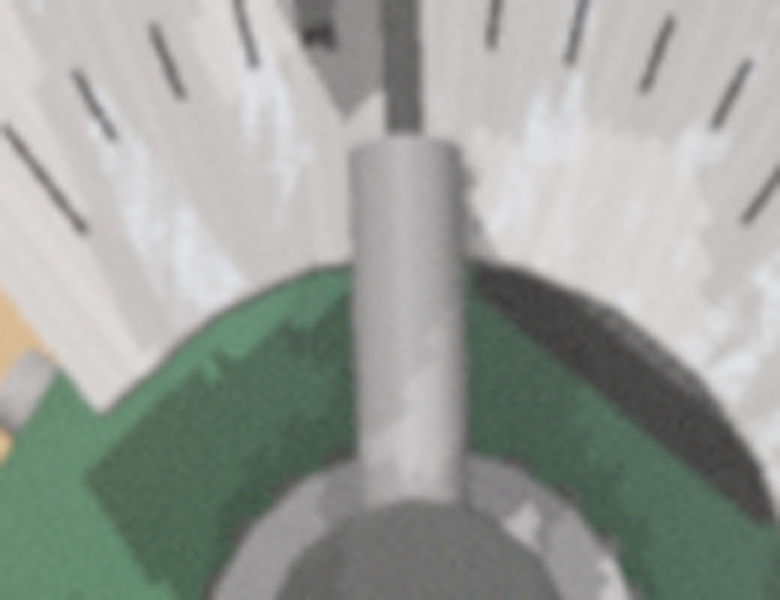

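The crop shows the pointer blade (column 405) but the marker is off the top of the frame. I'll move back and up.

Converted, -0.03 m is -1.2, -0.06 m is -2.4.

Call:
drive_effector --increments "-0.8 0 -1.2 0 0 0 0.04\n-2 0 -2.4 0 0 0 0.04\n-2 0 -2.4 0 0 0 0.04\n-2 0 -2.4 0 0 0 0.04"

```text
time: 9.15
tool_pos: [0.4857, -0.021, 0.368]
eef_rot: [-2.846, -1.327, 0.001]
wrist_force: [-0.0, 0.0, -0.8]
width: 0.04
finger_force: 0.0
```

```bash
python3 - <<'E'
from h import *
d=img('wrist')
import pickle;pickle.dump(d,open('c.pkl','wb'))
u,v=proj(d,pol(.075,55,.21)[:3]).astype(int);print(u,v,proj(d,(*C,.232)))
x0=max(u-60,0);y0=max(v-40,0);print(x0,y0)
cv2.imwrite('pics/w6.png',cv2.resize(d['pixels'][y0:y0+100,x0:x0+130],None,fx=6,fy=6,interpolation=cv2.INTER_CUBIC))
E
```

```text
271 -51 [279.6014779   47.53999179]
211 0
```

View pics/w6.png

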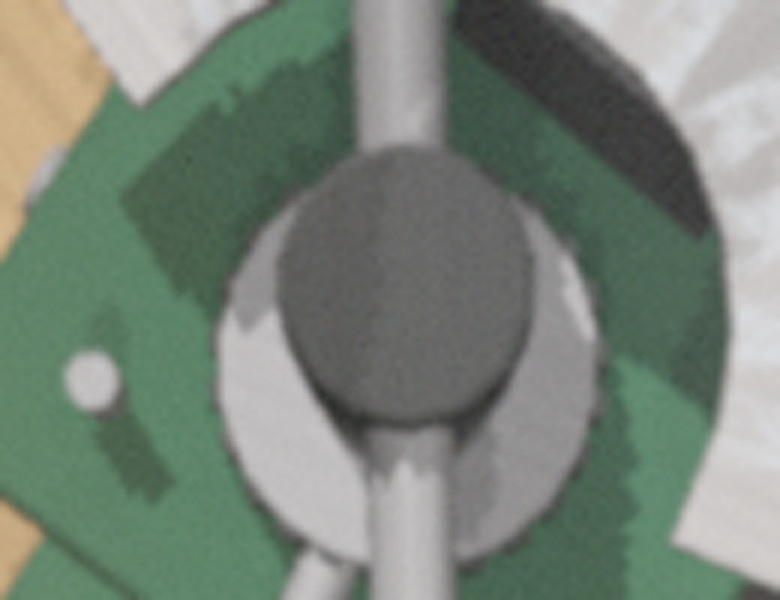

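That went the wrong way: the camera sits ahead of the fingers. I'll compute the forward shift that centres the dial.

```bash
python3 - <<'E'
from h import *
import pickle;d=pickle.load(open('c.pkl','rb'));T=np.array(d['camera_from_world'])
M=R.from_rotvec(bot.get_obs()['eef_rot']).as_matrix()
for dx,dz in((.08,.03),(.1,.03),(.12,.04)):
    e=dict(d);S=np.eye(4);S[:3,3]=-M@[dx,0,dz];e['camera_from_world']=T@S
    print(dx,dz,[proj(e,p).round() for p in(pol(.086,59,.213)[:3],(*C,.232),pol(.052,230,.22)[:3])])
E
```

```text
0.08 0.03 [array([261.,  37.]), array([280., 156.]), array([280., 219.])]
0.1 0.03 [array([262.,  66.]), array([280., 183.]), array([280., 242.])]
0.12 0.04 [array([261.,  93.]), array([280., 212.]), array([280., 269.])]
```

Converted, 0.11 m is 4.4, 0.1 m is 4.

Call:
drive_effector --increments "2 0 0.8 0 0 0 0.04\n4 0 1.6 0 0 0 0.04\n4.4 0 1.6 0 0 0 0.04\n4.4 0 1.6 0 0 0 0.04\n4.4 0 1.6 0 0 0 0.04"

```text
time: 9.82
tool_pos: [0.5562, 0.0615, 0.3289]
eef_rot: [2.848, 1.325, -0.001]
wrist_force: [0.8, 0.3, -0.1]
width: 0.0399
finger_force: 0.0
```

```bash
python3 - <<'E'
from h import *
d=img('wrist')
import pickle;pickle.dump(d,open('c.pkl','wb'))
u,v=proj(d,pol(.075,55,.21)[:3]).astype(int);h=proj(d,(*C,.232));print(u,v,h)
x0=max(u-65,0);y0=max(v-45,0);print(x0,y0)
cv2.imwrite('pics/w7.png',cv2.resize(d['pixels'][y0:y0+100,x0:x0+130],None,fx=6,fy=6,interpolation=cv2.INTER_CUBIC))
E
```

```text
268 91 [277.86732891 196.37668076]
203 46
```

View pics/w7.png

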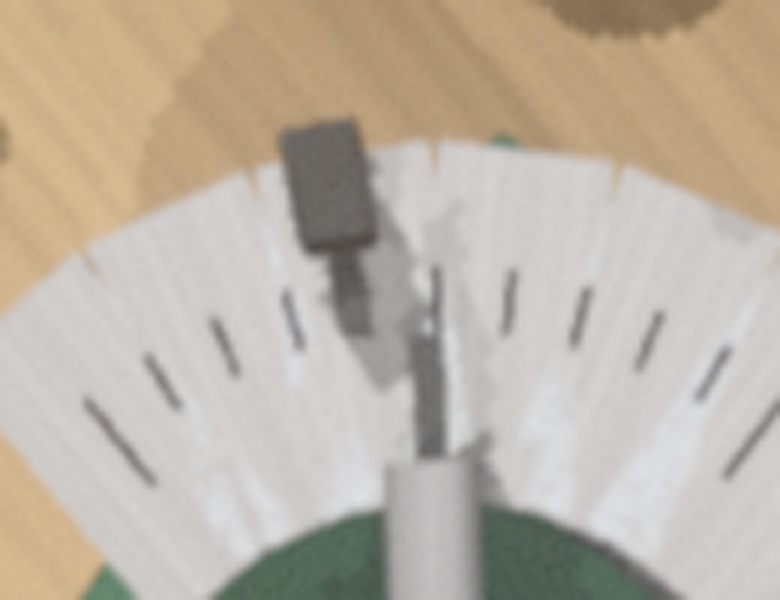

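The picture shows the marker block's top centred at crop (331,184), the nib's inner end at (358,333) and the pointer tip at (427,338). The pointer is still clockwise of the marker by some 10°.

```bash
cat > m.py <<'E'
from h import *
import pickle
def blobs(d,lo,hi,roi):
    x0,y0,x1,y1=roi;im=cv2.GaussianBlur(d['pixels'],(3,3),0)[y0:y1,x0:x1];hs=cv2.cvtColor(im,cv2.COLOR_BGR2HSV)
    m=((hs[...,1]<70)&(hs[...,2]>lo)&(hs[...,2]<hi)).astype('uint8')
    n,l,s,c=cv2.connectedComponentsWithStats(m);return [(c[i]+[x0,y0],s[i],l==i) for i in range(1,n) if s[i,4]>30]
def hub(d):
    h=proj(d,(*C,.232)).astype(int)
    for c,s,m in blobs(d,60,125,(h[0]-45,max(h[1]-45,0),h[0]+45,h[1]+45)):
        if s[4]>500:
            k=cv2.findContours(m.astype('uint8'),cv2.RETR_EXTERNAL,cv2.CHAIN_APPROX_NONE)[0][0]
            (x,y),r=cv2.minEnclosingCircle(k);p=np.array([x+h[0]-45,y+max(h[1]-45,0)])
            print('hub px',p,r,'centroid',c,s[4],'xyz',ray(d,*c,.232).round(4))
if __name__=='__main__':
    d=pickle.load(open('c.pkl','rb'));hub(d)
    f=lambda x,y:(203+(x+.5)/6-.5,46+(y+.5)/6-.5)
    P={k:ray(d,*f(x,y),z)[:2] for k,(x,y,z) in dict(block=(331,184,.213),nib=(358,332,.203),tip=(427,338,.216),root=(432,458,.216),bar=(433,470,.226)).items()}
    for c in (C,C+[0.001,0],C+[0,.001]):
        print({k:(np.hypot(*(p-c)).round(4),np.degrees(np.arctan2(*(p-c)[::-1])).round(2)) for k,p in P.items()})
E
python3 m.py
```

```text
hub px [291.5 195.5] 52.844207763671875 centroid [289.0720263  197.15989241] 3346 xyz [0.571  0.0666 0.232 ]
{'block': (np.float64(0.0864), np.float64(59.63)), 'nib': (np.float64(0.0699), np.float64(59.84)), 'tip': (np.float64(0.0673), np.float64(52.46)), 'root': (np.float64(0.0532), np.float64(52.54)), 'bar': (np.float64(0.0517), np.float64(52.33))}
{'block': (np.float64(0.0859), np.float64(60.21)), 'nib': (np.float64(0.0694), np.float64(60.55)), 'tip': (np.float64(0.0667), np.float64(53.14)), 'root': (np.float64(0.0526), np.float64(53.4)), 'bar': (np.float64(0.0511), np.float64(53.22))}
{'block': (np.float64(0.0856), np.float64(59.3)), 'nib': (np.float64(0.069), np.float64(59.42)), 'tip': (np.float64(0.0665), np.float64(51.93)), 'root': (np.float64(0.0524), np.float64(51.87)), 'bar': (np.float64(0.0509), np.float64(51.64))}
```

Every radius fits (0.0864, 0.0699 and 0.0673), so the axis estimate is sound. The marker is at 59.7° and the pointer at 52.45°, leaving 7.25° to turn. I'll add an automatic arc-profile measure, check it on this image, and plan the re-grip.

```bash
cat > arc.py <<'E'
from m import *
def prof(d,r,z,a0,a1,thr=120):
    g=cv2.cvtColor(d['pixels'],cv2.COLOR_BGR2GRAY).astype('float32');A=np.arange(a0,a1,.1)
    p=np.array([proj(d,pol(r,a,z)[:3]) for a in A],'float32')
    v=cv2.remap(g,p[None,:,0],p[None,:,1],cv2.INTER_CUBIC)[0];w=np.clip(np.median(v)*.85-v,0,None)
    k=v<thr;return (round(A[k].mean(),2),round(np.ptp(A[k]),2)) if k.any() else None
def meas(d):
    print('block',[prof(d,r,.213,50,70) for r in(.083,.086,.089)],'nib',[prof(d,r,.203,54,66) for r in (.074,.076)],'ptr',[prof(d,r,.216,40,70,125) for r in(.056,.059,.062,.064)])
if __name__=='__main__': meas(pickle.load(open('c.pkl','rb')))
E
python3 arc.py; python3 -c "
from h import *
rows([pol(.052,232.4,.32),pol(.052,232.4,.209)])"
```

```text
block [(np.float64(59.65), np.float64(6.5)), (np.float64(59.8), np.float64(6.0)), (np.float64(59.75), np.float64(5.9))] nib [(np.float64(59.95), np.float64(3.3)), (np.float64(59.85), np.float64(3.1))] ptr [(np.float64(52.5), np.float64(2.6)), (np.float64(52.6), np.float64(2.6)), (np.float64(52.45), np.float64(2.5)), (np.float64(52.75), np.float64(2.9))]
[-0.0378  0.0018  0.0091] [ 0.001  0.    -0.044]
[-0.0377  0.0017  0.1201] [ 0.001  0.    -0.044]
```

The automatic measure agrees, giving 59.8° and 52.55°. I'll re-grip the ball.

Converted, 0.12 m is 4.8, 0.1 m is 4.

Call:
drive_effector --increments "-1.508 0.068 0.4 0 0 -0.044 0.04\n-1.508 0.068 2 0 0 -0.044 0.04\n-1.508 0.068 4 0 0 -0.044 0.04\n-1.508 0.068 4.8 0 0 -0.044 0.04\n-1.508 0.068 4.8 0 0 -0.044 0.04\n-1.508 0.068 4.8 0 0 -0.044 0\n-1.508 0.068 4.8 0 0 -0.044 0\n-1.508 0.068 4.8 0 0 -0.044 0\n-1.508 0.068 4.8 0 0 -0.044 0"

```text
time: 11.0
tool_pos: [0.534, 0.0324, 0.2104]
eef_rot: [2.817, 1.388, 0.002]
wrist_force: [-3.4, -1.0, 6.0]
width: 0.0141
finger_force: 58.4
```

```bash
python3 - <<'E'
from h import *
o=bot.get_obs();p=o['tool_pos'][:2]-C;M=R.from_rotvec(o['eef_rot']).as_matrix()
a=np.degrees(np.arctan2(p[1],p[0]))%360;r=np.hypot(*p);w=np.degrees(np.arctan2(M[1,0],M[0,0]));print(a,r,w)
rows([(*pol(r,a+t,o['tool_pos'][2])[:3],w+t) for t in(3.6,7.25)])
E
```

```text
232.24762683830284 0.0506065897765953 52.46193646262453
[0.0001 0.0032 0.    ] [ 0.002 -0.    -0.063]
[0.0004 0.0064 0.    ] [ 0.002 -0.    -0.127]
```

Next I turn, release, return to the viewing pose and measure.

Converted, -0.119 m is -4.76, -0.1 m is -4.

Call:
drive_effector --increments "0.004 0.128 0 0 0 -0.063 0\n0.016 0.256 0 0 0 -0.127 0\n0.016 0.256 0 0 0 -0.127 0\n0.016 0.256 0 0 0 -0.127 0\n0.016 0.256 0 0 0 -0.127 0.02\n0.016 0.256 0 0 0 -0.127 0.04\n0.016 0.256 0 0 0 -0.127 0.04\n0.016 0.256 -2 0 0 -0.127 0.04\n0.016 0.256 -4 0 0 -0.127 0.04\n1.52 0.256 -4.76 0 0 -0.127 0.04\n1.52 0.256 -4.76 0 0 -0.127 0.04\n1.52 0.256 -4.76 0 0 -0.127 0.04"

```text
time: 12.5
tool_pos: [0.5611, 0.0583, 0.3269]
eef_rot: [-2.724, -1.565, 0.003]
wrist_force: [-0.4, -0.1, -0.3]
width: 0.0401
finger_force: 0.0
```

```bash
python3 - <<'E'
from arc import *
d=img('wrist');pickle.dump(d,open('e.pkl','wb'));meas(d)
rows([pol(.052,239,.329),pol(.052,239,.209)])
E
```

```text
block [(np.float64(59.75), np.float64(6.3)), (np.float64(59.85), np.float64(5.9)), (np.float64(59.8), np.float64(6.0))] nib [(np.float64(59.85), np.float64(3.3)), (np.float64(59.85), np.float64(3.1))] ptr [(np.float64(62.45), np.float64(3.3)), (np.float64(62.4), np.float64(3.0)), (np.float64(62.4), np.float64(2.8)), (np.float64(62.35), np.float64(2.7))]
[-0.0374 -0.0045 -0.0022] [-0.001  0.002  0.013]
[-0.0371 -0.0043  0.1178] [-0.001  0.002  0.013]
```

The pointer overshot: it reads 62.4° against 59.8°. In both grips it settled about 2.7° beyond the tool's angle, so I'll pinch with the tool at 237.1°, and the closing pads will bring it back.

```bash
python3 -c "
from h import *
rows([pol(.0506,237.1,.329),pol(.0506,237.1,.2104)])"
```

```text
[-0.0359 -0.0062 -0.0022] [-0.001  0.002  0.046]
[-0.0357 -0.006   0.1164] [-0.001  0.002  0.046]
```

Converted, 0.1165 m is 4.66, 0.1 m is 4.

Call:
drive_effector --increments "-1.428 -0.24 0.4 0 0 0.046 0.04\n-1.428 -0.24 2.4 0 0 0.046 0.04\n-1.428 -0.24 4 0 0 0.046 0.04\n-1.428 -0.24 4.66 0 0 0.046 0.04\n-1.428 -0.24 4.66 0 0 0.046 0.04\n-1.428 -0.24 4.66 0 0 0.046 0\n-1.428 -0.24 4.66 0 0 0.046 0\n-1.428 -0.24 4.66 0 0 0.046 0\n-1.428 -0.24 4.66 0 0 0.046 0\n-1.428 -0.24 4.66 0 0 0.046 0.02\n-1.428 -0.24 4.66 0 0 0.046 0.04\n-1.428 -0.24 4.66 0 0 0.046 0.04\n-1.428 -0.24 3.2 0 0 0.046 0.04\n-1.428 -0.24 1.2 0 0 0.046 0.04\n0 0 0 0 0 0 0.04\n0 0 0 0 0 0 0.04\n0 0 0 0 0 0 0.04"

```text
time: 14.68
tool_pos: [0.561, 0.0583, 0.3268]
eef_rot: [-2.724, -1.564, 0.003]
wrist_force: [0.2, -0.8, -0.2]
width: 0.0402
finger_force: 0.0
```

```bash
python3 - <<'E'
from arc import *
d=img('wrist');pickle.dump(d,open('e.pkl','wb'));meas(d)
E
```

```text
block [(np.float64(59.8), np.float64(6.4)), (np.float64(59.9), np.float64(5.8)), (np.float64(59.8), np.float64(5.8))] nib [(np.float64(59.85), np.float64(3.1)), (np.float64(59.9), np.float64(3.0))] ptr [(np.float64(61.35), np.float64(2.9)), (np.float64(61.25), np.float64(2.9)), (np.float64(61.05), np.float64(3.1)), (np.float64(60.85), np.float64(3.3))]
```

```bash
python3 -c "
from h import *
rows([pol(.0506,235.8,.2104)])"
```

```text
[-0.0355 -0.0069  0.1161] [-0.002  0.002  0.068]
```

Converted, 0.1165 m is 4.66, 0.1 m is 4.

Call:
drive_effector --increments "-1.42 -0.28 0.4 0 0 0.068 0.04\n-1.42 -0.28 2.4 0 0 0.068 0.04\n-1.42 -0.28 4 0 0 0.068 0.04\n-1.42 -0.28 4.66 0 0 0.068 0.04\n-1.42 -0.28 4.66 0 0 0.068 0.04\n-1.42 -0.28 4.66 0 0 0.068 0\n-1.42 -0.28 4.66 0 0 0.068 0\n-1.42 -0.28 4.66 0 0 0.068 0\n-1.42 -0.28 4.66 0 0 0.068 0\n-1.42 -0.28 4.66 0 0 0.068 0.02\n-1.42 -0.28 4.66 0 0 0.068 0.04\n-1.42 -0.28 4.66 0 0 0.068 0.04\n-1.42 -0.28 3.2 0 0 0.068 0.04\n-1.42 -0.28 1.2 0 0 0.068 0.04\n0 0 0 0 0 0 0.04\n0 0 0 0 0 0 0.04\n0 0 0 0 0 0 0.04"

```text
time: 16.85
tool_pos: [0.561, 0.0583, 0.3267]
eef_rot: [-2.724, -1.564, 0.003]
wrist_force: [0.2, -0.4, 0.5]
width: 0.0399
finger_force: 0.0
```

```bash
python3 - <<'E'
from arc import *
d=img('wrist');pickle.dump(d,open('e.pkl','wb'));meas(d)
# lever post and pose
rows([pol(.092,203.5,.329),pol(.092,203.5,.172)])
E
```

```text
block [(np.float64(59.8), np.float64(6.4)), (np.float64(59.9), np.float64(5.8)), (np.float64(59.8), np.float64(5.8))] nib [(np.float64(59.85), np.float64(3.1)), (np.float64(59.85), np.float64(3.1))] ptr [(np.float64(60.15), np.float64(3.3)), (np.float64(60.1), np.float64(3.0)), (np.float64(59.85), np.float64(3.3)), (np.float64(59.7), np.float64(3.6))]
[-0.0595 -0.058  -0.0024] [-0.001  0.003  0.632]
[-0.0592 -0.0577  0.1546] [-0.001  0.003  0.632]
```

The pointer is at about 60.0° against 59.85° for the marker, which is aligned. Now I go over the lever post and check it before descending.

Converted, -0.03 m is -1.2, -0.0595 m is -2.38.

Call:
drive_effector --increments "-1.2 -1.2 0 0 0 0.188 0.04\n-2.38 -2.32 0 0 0 0.376 0.04\n-2.38 -2.32 0 0 0 0.564 0.04\n-2.38 -2.32 0 0 0 0.632 0.04\n-2.38 -2.32 0 0 0 0.632 0.04\n-2.38 -2.32 0 0 0 0.632 0.04"

```text
time: 17.65
tool_pos: [0.4812, 0.0362, 0.3272]
eef_rot: [-3.075, -0.642, 0.002]
wrist_force: [-0.1, 0.7, 0.1]
width: 0.0402
finger_force: 0.0
```

```bash
python3 - <<'E'
from h import *
d=img('wrist');p=proj(d,pol(.092,203.5,.205)[:3]);print(p)
g=cv2.cvtColor(d['pixels'],cv2.COLOR_BGR2GRAY);u,v=p.astype(int)
m=(g[v-30:v+30,u-30:u+30]<60).astype('uint8');n,l,s,c=cv2.connectedComponentsWithStats(m)
for i in range(1,n):
    if s[i,4]>40:
        print(s[i],c[i]+[u-30,v-30])
        q=ray(d,*(c[i]+[u-30,v-30]),.19)[:2]-C;print(np.hypot(*q),np.degrees(np.arctan2(q[1],q[0]))%360)
rows([pol(.092,203.5,.329),pol(.092,203.5,.172)])
E
```

```text
[278.71045339 207.78133361]
[-0.0009  0.0003 -0.0017] [-0.     0.001  0.001]
[-0.0008  0.0003  0.1553] [-0.     0.001  0.001]
```

```bash
python3 - <<'E'
from h import *
d=img('wrist');g=cv2.cvtColor(d['pixels'],cv2.COLOR_BGR2GRAY)
print(g[150:240:5,235:325:5])
E
```

```text
[[114 107 111 121 124 125 123 126 180 195 109  93 127 127 127 178 193 193]
 [128 129 128 196 193 138 114 103 175 197 116  98 127 123 127 137 161 148]
 [130 133 131 195 194 197 188 151 176 199 134 125 100 111 124 130 124 125]
 [103 130 129 129 122 160 189 185 171 198 140 149 148 150 100  94  99 109]
 [105 114 132 130 130 130 130 131 154 193 135 149 151 147  99  99 138 143]
 [125 129 135 130 129 134 130 129 150 189 130 101 101  92  87  97 142 138]
 [177 161 153 146 129 119 130 133 147 182 137 132 104  89  85  97 137 138]
 [196 199 197 194 188 197 178 165 153 182 139 121 129 111 102 102 137 140]
 [201 195 193 201 196 195 191 193 189 182 136 167 151 141 133 132 127 131]
 [199 200 203 199 190 201 197 194 102  67  66 191 188 182 172 184 151 138]
 [197 188 196 199 202 200 196 196  69  76  72 184 191 190 186 180 178 152]
 [193 199 200 192 198 202 198 199  80  78  79 180 190 189 191 189 187 140]
 [192 188 193 196 200 193 198 203  97  81  76 194 195 194 190 187 191 190]
 [198 195 193 191 196 196 199 194 197 183 198 192 196 197 194 194 190 184]
 [189 197 198 194 195 191 198 196 201 197 198 199 202 190 192 194 191 192]
 [197 193 184 193 199 195 191 193 202 197 197 196 197 195 198 193 193 191]
 [188 193 195 195 185 193 200 195 192 196 202 200 193 198 198 193 195 193]
 [201 192 188 191 193 193 189 188 196 197 191 192 199 201 192 197 198 188]]
```

The post shows as a dark patch at about (280,203), right where predicted. I'll descend.

Call:
drive_effector --increments "-0.032 0.012 2 0 0 0 0.04\n-0.032 0.012 4 0 0 0 0.04\n-0.032 0.012 5.6 0 0 0 0.04\n-0.032 0.012 6.2 0 0 0 0.03\n-0.032 0.012 6.2 0 0 0 0.03"

```text
time: 18.38
tool_pos: [0.4809, 0.0361, 0.1727]
eef_rot: [-3.075, -0.641, 0.002]
wrist_force: [-0.0, -0.6, -0.3]
width: 0.0297
finger_force: 0.0
```

```bash
python3 -c "
from h import *
rows([pol(.092,a,.172) for a in (196,188,180,172,164,156,150,148,146,144)])"
```

```text
[ 0.0004 -0.0117  0.0007] [-0.001  0.001  0.132]
[ 0.0029 -0.0243  0.0007] [-0.001  0.001  0.272]
[ 0.0072 -0.0364  0.0007] [-0.     0.001  0.411]
[ 0.0132 -0.0478  0.0007] [-0.     0.001  0.551]
[ 0.0206 -0.0582  0.0007] [-0.     0.001  0.691]
[ 0.0295 -0.0675  0.0007] [-0.     0.001  0.83 ]
[ 0.0369 -0.0736  0.0007] [-0.     0.001  0.935]
[ 0.0395 -0.0755  0.0007] [-0.     0.001  0.97 ]
[ 0.0422 -0.0773  0.0007] [-0.000e+00  1.000e-03  1.005e+00]
[ 0.045  -0.0789  0.0007] [-0.00e+00  1.00e-03  1.04e+00]
```

Converted, -0.0755 m is -3.02, -0.0736 m is -2.944.

Call:
drive_effector --increments "0.016 -0.468 0 0 0 0.132 0.03\n0.116 -0.972 0 0 0 0.272 0.03\n0.288 -1.456 0 0 0 0.411 0.03\n0.528 -1.912 0 0 0 0.551 0.03\n0.824 -2.328 0 0 0 0.691 0.03\n1.18 -2.7 0 0 0 0.83 0.03\n1.476 -2.944 0 0 0 0.935 0.03\n1.58 -3.02 0 0 0 0.97 0.03\n1.58 -3.02 0 0 0 0.97 0.03\n1.58 -3.02 0 0 0 0.97 0.03"

```text
time: 19.62
tool_pos: [0.488, 0.1211, 0.1735]
eef_rot: [-3.019, 0.865, -0.003]
wrist_force: [0.2, -0.3, 0.9]
width: 0.03
finger_force: 0.1
```

```bash
python3 -c "
from h import *
o=bot.get_obs();print(o['finger_force']);rows([pol(.092,a,.172) for a in (148,146.5,145)])"
```

```text
0.051684442441910505
[-0.001   0.0005  0.0015] [-0.002 -0.001  0.   ]
[-0.0009 -0.0019  0.0015] [-0.002 -0.001  0.026]
[-0.0008 -0.0043  0.0015] [-0.002 -0.001  0.053]
```

Careful with the scale: shifts go in units of 25 mm. That gives: -0.003 m is -0.12, -0.002 m is -0.08.

Call:
drive_effector --increments "0 -0.04 0 0 0 0.01 0.03\n0 -0.08 0 0 0 0.02 0.03\n0 -0.12 0 0 0 0.03 0.03\n0 -0.12 0 0 0 0.03 0.03"

```text
time: 20.12
tool_pos: [0.4886, 0.1219, 0.1728]
eef_rot: [3.003, -0.913, -0.0]
wrist_force: [-1.0, -6.0, 4.5]
width: 0.03
finger_force: 3.1
```

Call:
drive_effector --increments "0 -0.04 0 0 0 0.01 0.03\n0 -0.08 0 0 0 0.02 0.03\n0 -0.08 0 0 0 0.02 0.03"

```text
time: 20.5
tool_pos: [0.4888, 0.1218, 0.1726]
eef_rot: [2.99, -0.944, -0.002]
wrist_force: [-5.0, -10.3, 8.9]
width: 0.0297
finger_force: 5.7
```

Converted, 0.009 m is 0.36, 0.004 m is 0.16.

Call:
drive_effector --increments "0 -0.04 0 0 0 0 0.03\n0 -0.08 0 0 0 0 0.03\n0 -0.08 0 0 0 0 0.03\n0 0.16 0 0 0 0 0.03\n0 0.36 0 0 0 0 0.03\n0 0.36 0 0 0 0 0.03"

```text
time: 21.25
tool_pos: [0.4846, 0.1182, 0.1728]
eef_rot: [-2.996, 0.942, -0.0]
wrist_force: [0.3, 0.0, 0.1]
width: 0.0298
finger_force: 0.0
```

```bash
python3 -c "
from h import *
o=bot.get_obs();x,y,z=o['tool_pos']
rows([(x,y,.328,-33),pol(.006,240,.328)])"
```

```text
[-0.000e+00 -1.000e-04 -1.552e-01] [-0.001  0.    -0.033]
[ 0.0926 -0.0025 -0.1552] [-1.000e-03 -0.000e+00 -1.656e+00]
```

The force rose without any motion, so the lever is at its stop. I'll rise and go to the viewing pose to check alignment and lever.

Converted, -0.155 m is -6.2, -0.154 m is -6.16.

Call:
drive_effector --increments "0 0 -2 0 0 0 0.03\n0 0 -4 0 0 0 0.04\n0 0 -6.16 0 0 0 0.04\n0.8 0 -6.2 0 0 -0.18 0.04\n1.6 0 -6.2 0 0 -0.36 0.04\n2.4 0 -6.2 0 0 -0.54 0.04\n3.2 0 -6.2 0 0 -0.72 0.04\n3.704 -0.1 -6.2 0 0 -0.9 0.04\n3.704 -0.1 -6.2 0 0 -1.08 0.04\n3.704 -0.1 -6.2 0 0 -1.26 0.04\n3.704 -0.1 -6.2 0 0 -1.44 0.04\n3.704 -0.1 -6.2 0 0 -1.62 0.04\n3.704 -0.1 -6.2 0 0 -1.656 0.04\n3.704 -0.1 -6.2 0 0 -1.656 0.04\n3.704 -0.1 -6.2 0 0 -1.656 0.04"

```text
time: 23.12
tool_pos: [0.562, 0.067, 0.3277]
eef_rot: [-2.722, -1.568, -0.0]
wrist_force: [-0.3, 0.2, -0.0]
width: 0.0399
finger_force: 0.0
```

```bash
python3 - <<'E'
from arc import *
d=img('wrist');meas(d);s=img('side');pickle.dump((d,s),open('f.pkl','wb'))
a,b=pickle.load(open('a.pkl','rb'))
for I in(b,s):  # post black blob in the side view
    g=I['pixels'][195:230,318:345].max(2);m=(g<45).astype('uint8');n,l,st,c=cv2.connectedComponentsWithStats(m);i=1+st[1:,4].argmax();print(st[i],c[i]+[318,195])
E
```

```text
block [(np.float64(59.8), np.float64(6.4)), (np.float64(59.95), np.float64(5.9)), (np.float64(59.8), np.float64(6.0))] nib [(np.float64(59.95), np.float64(3.1)), (np.float64(59.8), np.float64(3.0))] ptr [(np.float64(60.3), np.float64(3.0)), (np.float64(60.35), np.float64(2.7)), (np.float64(60.15), np.float64(2.5)), (np.float64(59.7), np.float64(3.2))]
[11 11  5 16 68] [330.89705882 213.27941176]
[10 11  6 16 68] [330.76470588 213.30882353]
```

The post is back at its starting pixel (lever tight). The pointer is within about 0.3° of the marker, the marker hasn't moved, and the robot is clear.

```bash
python3 -c "
from bench import bot
print(bot.hand_in())"
```

```text
the job is handed in; nothing more can be done
None
```

The job is handed in at about 23 s: I slackened the lock ring, turned the screw until the pointer was within about 0.3° of the unshifted marker (after one small overshoot that I corrected), and swung the lever back to its stop.

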